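# Return four mixed-up disc vials to their colour-coded stands

## Task

The four disc vials stand on the wrong colour-coded stands: move them so that each vial ends upright on the floor of the stand whose rim has the colour of its cap, fully within the rim and released. Use the empty grey stand to park a vial on the way (set it down there and let go), and leave it empty at the end. Do not knock any vial over, and leave the glass spirit burner where it is.

Things in the scene. Friction and masses are not known exactly. Their poses are not given: they have to be found in the camera images.
- vial_red: loose clear glass vial with a white label band and a red cap, upright: body 30 mm in diameter and 40 mm high, then a shoulder, then the cap 27 mm in diameter from 48 to 62 mm above the underside (total height 62 mm). 30 to 65 g. Origin: centre of its underside; z points up along the vial. It starts upright on one of the coloured stands that is not of its own colour.
- vial_blue: loose clear glass vial with a white label band and a blue cap, upright: body 30 mm in diameter and 40 mm high, then a shoulder, then the cap 27 mm in diameter from 48 to 62 mm above the underside (total height 62 mm). 30 to 65 g. Origin: centre of its underside; z points up along the vial. It starts upright on one of the coloured stands that is not of its own colour.
- vial_yellow: loose clear glass vial with a white label band and a yellow cap, upright: body 30 mm in diameter and 40 mm high, then a shoulder, then the cap 27 mm in diameter from 48 to 62 mm above the underside (total height 62 mm). 30 to 65 g. Origin: centre of its underside; z points up along the vial. It starts upright on one of the coloured stands that is not of its own colour.
- vial_green: loose clear glass vial with a white label band and a green cap, upright: body 30 mm in diameter and 40 mm high, then a shoulder, then the cap 27 mm in diameter from 48 to 62 mm above the underside (total height 62 mm). 30 to 65 g. Origin: centre of its underside; z points up along the vial. It starts upright on one of the coloured stands that is not of its own colour.
- stand_red: square vial stand with a red rim, fixed to the bench: 70 x 70 mm outside, a flat floor 50 x 50 mm whose surface is 6 mm above the bench, surrounded by a rim 10 mm wide and 14 mm high (so 8 mm above the floor). Room for one vial. Origin: centre of its underside, on the bench; x and y along its sides, z up.
- stand_blue: square vial stand with a blue rim, fixed to the bench: 70 x 70 mm outside, a flat floor 50 x 50 mm whose surface is 6 mm above the bench, surrounded by a rim 10 mm wide and 14 mm high (so 8 mm above the floor). Room for one vial. Origin: centre of its underside, on the bench; x and y along its sides, z up.
- stand_yellow: square vial stand with a yellow rim, fixed to the bench: 70 x 70 mm outside, a flat floor 50 x 50 mm whose surface is 6 mm above the bench, surrounded by a rim 10 mm wide and 14 mm high (so 8 mm above the floor). Room for one vial. Origin: centre of its underside, on the bench; x and y along its sides, z up.
- stand_green: square vial stand with a green rim, fixed to the bench: 70 x 70 mm outside, a flat floor 50 x 50 mm whose surface is 6 mm above the bench, surrounded by a rim 10 mm wide and 14 mm high (so 8 mm above the floor). Room for one vial. Origin: centre of its underside, on the bench; x and y along its sides, z up.
- stand_spare: square vial stand with a grey rim, fixed to the bench: 70 x 70 mm outside, a flat floor 50 x 50 mm whose surface is 6 mm above the bench, surrounded by a rim 10 mm wide and 14 mm high (so 8 mm above the floor). Room for one vial. Origin: centre of its underside, on the bench; x and y along its sides, z up. It is the spare one, empty at the start.
- burner: small glass spirit burner, loose, 66 mm in diameter and 70 mm high with a steel collar and a white wick on top, standing among or just behind the stands; to be left where it is. Origin: centre of its underside.
Things that resemble listed ones, but are neither listed nor needed, are in the scene too. What is shaped like the stand_yellow but purple is not meant.

How it is judged:
On the way:
1. one of the vials has been parked upright on the grey stand and let go (((horizontal distance between vial_red and stand_spare below 0.015 m and z of vial_red in the frame of stand_spare between 0.003 and 0.009 m and angle between vial_red's own z axis and vertical below 0.1 rad and linear speed of vial_red below 0.02 m/s and contact force between vial_red and the fingers below 0.1 N) or (horizontal distance between vial_blue and stand_spare below 0.015 m and z of vial_blue in the frame of stand_spare between 0.003 and 0.009 m and angle between vial_blue's own z axis and vertical below 0.1 rad and linear speed of vial_blue below 0.02 m/s and contact force between vial_blue and the fingers below 0.1 N) or (horizontal distance between vial_yellow and stand_spare below 0.015 m and z of vial_yellow in the frame of stand_spare between 0.003 and 0.009 m and angle between vial_yellow's own z axis and vertical below 0.1 rad and linear speed of vial_yellow below 0.02 m/s and contact force between vial_yellow and the fingers below 0.1 N) or (horizontal distance between vial_green and stand_spare below 0.015 m and z of vial_green in the frame of stand_spare between 0.003 and 0.009 m and angle between vial_green's own z axis and vertical below 0.1 rad and linear speed of vial_green below 0.02 m/s and contact force between vial_green and the fingers below 0.1 N))), for 0.2 s.
At the end, for the whole second after the job is handed in: Each vial stands upright (tilt under 0.1 rad) on the floor of the stand of its cap's colour (underside 3 to 9 mm above the stand's underside), its axis within 15 mm of the stand's centre, released and at rest (under 20 mm/s); the grey stand is thereby empty (horizontal distance between vial_red and stand_red below 0.015 m and z of vial_red in the frame of stand_red between 0.003 and 0.009 m and angle between each of vial_red, vial_blue, vial_yellow, vial_green's own z axis and vertical below 0.1 rad and linear speed of each of vial_red, vial_blue, vial_yellow, vial_green below 0.02 m/s and contact force between each of vial_red, vial_blue, vial_yellow, vial_green and the fingers below 0.1 N and horizontal distance between vial_blue and stand_blue below 0.015 m and z of vial_blue in the frame of stand_blue between 0.003 and 0.009 m and horizontal distance between vial_yellow and stand_yellow below 0.015 m and z of vial_yellow in the frame of stand_yellow between 0.003 and 0.009 m and horizontal distance between vial_green and stand_green below 0.015 m and z of vial_green in the frame of stand_green between 0.003 and 0.009 m); the robot touches nothing.
It fails at once if a vial is knocked over or tipped by more than 45 degrees (angle between any of vial_red, vial_blue, vial_yellow, vial_green's own z axis and vertical above 0.785 rad).
It fails at once if the spirit burner is shifted by more than 20 mm or tipped (distance of burner from where it was at the start of the episode above 0.02 m or angle between burner's own z axis and vertical above 0.3 rad).
It also fails if it takes over 138 s, if anything falls off the work surface, if the arm or the gripper's body presses on something with over 40 N, if the wrist force passes 120 N, or if a joint passes its speed limit or range.

## Robot

A 7-joint arm with a two-finger parallel gripper is mounted at the origin on the work surface. World frame = base frame: x ahead of the robot, y to its left, z up, the work surface at z = 0. Lengths are in m, angles in rad, forces in N, time in s.
With the tool pointing down it reaches from about 0.35 to 0.775 m from the base axis. Payload 3.1 kg.
Tool frame: the origin (TCP) lies at the very end of the fingers, on their centre line; the grasp point (between the pads) lies 19 mm behind it; z points along the fingers, y is the line along which they close (so a half turn about z gives the same grasp; the last joint's range is limited). The gripper opens to 85 mm and grips with 20 to 120 N. Pads are 22 mm wide; open, the fingers measure 114 mm over their backs; the gripper's body (76 mm by 85 mm) begins 54 mm behind the grasp point. The pads swing forward as they close: fully open they stand 13 mm farther back than shut.
Start: joints at [1.255, 0.311, 0.014, 1.512, -0.004, 1.319, -0.027], TCP at [0.149, -0.53, 0.231] pointing down, gripper open.
Joint ranges: [-2.7, 2.7], [-0.3, 1.91], [-1.27, 1.3], [0.12, 2.57], [-1.44, 4.58], [0.2, 2.03], [-3.05, 3.05]. Speed limits (rad/s): [2.79, 2.79, 3.14, 3.14, 3.14, 3.14, 3.14].

## Interface

Orientations are given as a unit quaternion [w, x, y, z].
In Python, from cell import ctrl, kinematics, imaging gives the robot as it stands. Calls block until the motion is done:
- ctrl.move_pose(position, orientation): joint-space move of the TCP to a pose.
- ctrl.servo_line(position, feed=0.15, attitude=None, contact_N=None): straight line of the TCP; attitude=None keeps the orientation; feed is the mean speed in m/s. With contact_N (N) it stops when the force on the tool has changed by that much, and returns True; else False.
- ctrl.move_j(angles): joint-space move.
- ctrl.move_gripper(opening, grip_force=None): finger opening in m; grip_force is the grip in N (None keeps the last); returns when the fingers have stopped.
- ctrl.pause(seconds).
- kinematics.solve_ik(position, orientation): joint angles nearest the present ones, or None.
- imaging.camera(name): name is "scene" or "side" or "wrist"; returns the picture (480x640x3 uint8, blue, green, red); there is no depth.
- imaging.camera_model(name): a dict with "fx", "fy", "cx", "cy" (pixels), "k1" (the pictures are not rectified: a ray, as slopes to the right and down, at radius r is drawn at 1 + k1 r^2 times it, then the intrinsics apply), "rvec" (rotation vector, rad) and "tvec" (3), from world to camera coordinates, as OpenCV has them. Camera axes: x right, y down, z forward; pixel columns grow to the right and rows downward; lengths in m; the calibration is good to about 2 mm. A picture is of the moment at which its call begins: read the wrist's pose just before it. camera_model takes no time and is no camera call; for the wrist camera it gives the pose at the moment of the call.
A pose or a line that the arm cannot do raises ctrl.IKError and nothing moves.
- ctrl.job_done(): hands the job in; it is judged then, once.
Readings, each from a call of its own:
- ctrl.get_t(): time.
- ctrl.get_joint_positions(): joint angles.
- ctrl.get_qvel(): joint speeds.
- ctrl.get_tau(): joint torques, N m.
- ctrl.get_tcp_pos(): TCP position.
- ctrl.get_tcp_rot(): TCP orientation.
- ctrl.get_contact_force(): force on the tool from outside, world axes, zero at the start.
- ctrl.get_moment(): the same for the moment, N m.
- ctrl.get_finger_gap(): finger opening in m.
- ctrl.get_finger_force(): force on a finger pad.
Only numpy, scipy, OpenCV 4.12 (cv2) and the standard library are available. Lean on these libraries where they do the work, as an engineer would, in place of code of your own. Each camera call takes 0.05 s, during which the arm holds its last target. There are 200 camera calls.

## Working session

There is one attempt and no reset: what is moved stays moved. The work goes in short steps, each a Python script; the robot and the scene stay as the last script left them, time stands still between calls to the robot, and variables do not carry over. Pictures are saved under pics/ and viewed, at most 14 in all, crops included, and the job is handed in when it is done.

```bash
ls; mkdir -p pics
python3 - <<'E'
from cell import ctrl, kinematics, imaging
import cv2
for n in ("scene","side","wrist"):
    m=imaging.camera_model(n); im=imaging.camera(n); cv2.imwrite(f"pics/{n}0.png",im); print(n,m)
print(ctrl.get_t(),ctrl.get_tcp_rot())
E
```

```text
pics
scene {'fx': 548.5098205226493, 'fy': 548.5098205226493, 'cx': 327.8334101435552, 'cy': 242.9814393881995, 'k1': -0.08774978572668433, 'rvec': array([ 2.2539977 ,  1.10445629, -0.36317511]), 'tvec': array([-0.29755619, -0.37495108,  1.31842491])}
side {'fx': 529.3869782393525, 'fy': 529.3869782393525, 'cx': 323.7169312214186, 'cy': 239.2446956799112, 'k1': -0.08889159372250979, 'rvec': array([ 0.46023781, -2.70982291,  1.17470159]), 'tvec': array([0.50603831, 0.2369906 , 0.86310522])}
wrist {'fx': 373.68315994204363, 'fy': 373.68315994204363, 'cx': 317.47681137230285, 'cy': 242.29848437472808, 'k1': -0.0004987835140425841, 'rvec': array([-2.32635364,  1.76128516,  0.24377823]), 'tvec': array([-0.54966651, -0.03452555,  0.37934029])}
0.15 [-9.14826465e-04  9.90635922e-01  1.36526953e-01 -1.56745394e-04]
```

View pics/scene0.png

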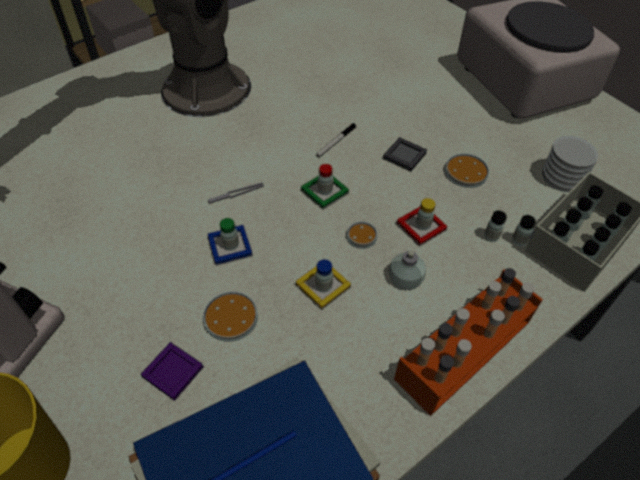

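View pics/side0.png

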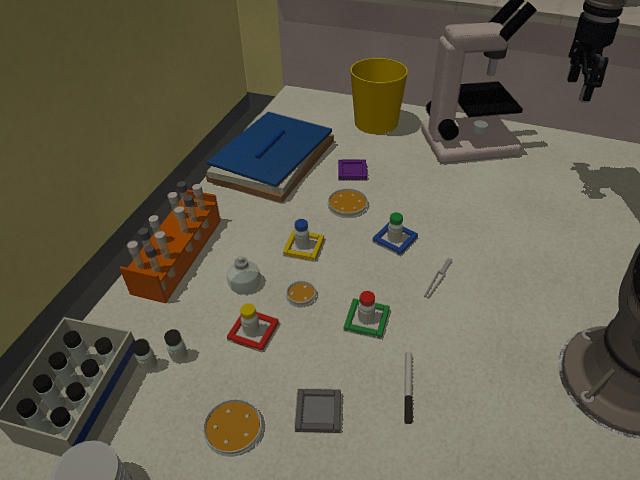

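The scene view shows these vial positions:
- Red vial on the green stand (325,185).
- Green vial on the blue stand (229,240).
- Blue vial on the yellow stand (324,280).
- Yellow vial on the red stand (424,220).

The empty grey stand is at (404,153) and the burner at (407,270). The purple stand at (172,371) is a decoy, and so are the black-capped vials. The side view agrees. The only possible mix-up is purple at (172,371) against the yellow rim at (323,285). The rim colour settles it, and the mask crop below will confirm.

```bash
cat > h.py <<'E'
import cv2, numpy as np
from cell import ctrl, kinematics, imaging
HS={'red':[(0,8),(172,180)],'blue':[(105,125)],'yellow':[(22,34)],'green':[(50,85)]}
def ray(m,uv):
    K=np.array([[m['fx'],0,m['cx']],[0,m['fy'],m['cy']],[0,0,1]])
    p=cv2.undistortPoints(np.float64(uv).reshape(-1,1,2),K,np.array([m['k1'],0,0,0,0])).reshape(-1,2)
    R=cv2.Rodrigues(m['rvec'])[0]; c=-R.T@m['tvec']
    d=np.c_[p,np.ones(len(p))]@R
    return c,d
def plane(m,uv,z):
    c,d=ray(m,uv); return c+d*((z-c[2])/d[:,2])[:,None]
def tri(m1,u1,m2,u2):
    (a,d),(b,e)=ray(m1,u1),ray(m2,u2); d,e=d[0],e[0]
    s=np.linalg.lstsq(np.c_[d,-e],b-a,rcond=None)[0]
    p,q=a+s[0]*d,b+s[1]*e; return (p+q)/2,np.linalg.norm(p-q)
def mask(im,col,smin=120,vmin=40):
    h=cv2.cvtColor(im,cv2.COLOR_BGR2HSV); o=0
    for a,b in HS[col]: o=o|cv2.inRange(h,(a,smin,vmin),(b,255,255))
    return o
def blobs(mk,amin=25):
    n,l,s,c=cv2.connectedComponentsWithStats(mk)
    return [(c[i].round(1),s[i],l==i) for i in range(1,n) if s[i][4]>=amin]
E
python3 - <<'E'
from h import *
for n in('scene','side'):
    im=cv2.imread(f'pics/{n}0.png')
    for c in HS:
        print(n,c,[(b[0].tolist(),b[1].tolist()) for b in blobs(mask(im,c))])
    h=cv2.cvtColor(im,cv2.COLOR_BGR2HSV)
    for u in ([(404,145),(404,153),(390,150),(407,275)] if n=='scene' else [(318,394),(318,410),(300,410),(243,280)]): print(u,h[u[1],u[0]])
E
```

```text
scene red [([325.3, 169.9], [319, 164, 13, 13, 137]), ([420.6, 226.7], [397, 207, 50, 37, 502])]
scene blue [([229.1, 247.1], [208, 226, 43, 37, 476]), ([324.2, 266.7], [317, 260, 15, 15, 160]), ([257.2, 437.4], [134, 362, 239, 118, 16940])]
scene yellow [([427.7, 204.6], [421, 198, 14, 15, 154]), ([322.2, 287.1], [296, 267, 55, 41, 637]), ([25.2, 435.4], [0, 373, 70, 107, 4613])]
scene green [([324.9, 191.8], [302, 177, 46, 30, 330]), ([226.9, 224.1], [221, 219, 13, 11, 121])]
(404, 145) [70 14 54]
(404, 153) [90  8 67]
(390, 150) [ 0  0 42]
(407, 275) [ 77  22 103]
side red [([366.9, 298.1], [360, 291, 15, 15, 194]), ([253.6, 332.6], [227, 312, 52, 38, 658])]
side blue [([269.2, 148.0], [207, 112, 125, 75, 4895]), ([300.6, 224.4], [295, 219, 12, 12, 116]), ([395.0, 239.2], [373, 223, 45, 31, 373]), ([106.2, 392.1], [72, 340, 62, 106, 631])]
side yellow [([377.2, 93.5], [350, 58, 58, 76, 3582]), ([303.0, 247.3], [283, 230, 41, 31, 470]), ([247.6, 310.8], [240, 303, 16, 16, 192])]
side green [([395.9, 218.3], [390, 213, 13, 12, 124]), ([366.5, 320.0], [344, 299, 45, 39, 522])]
(318, 394) [12 22 58]
(318, 410) [26 21 87]
(300, 410) [10 21 74]
(243, 280) [ 46  24 119]
```

```bash
python3 -c "
import cv2
im=cv2.imread('pics/scene0.png')[120:410,130:470];cv2.imwrite('pics/crop1.png',cv2.resize(im,None,fx=2,fy=2,interpolation=3))"
```

```text
(no output)
```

View pics/crop1.png

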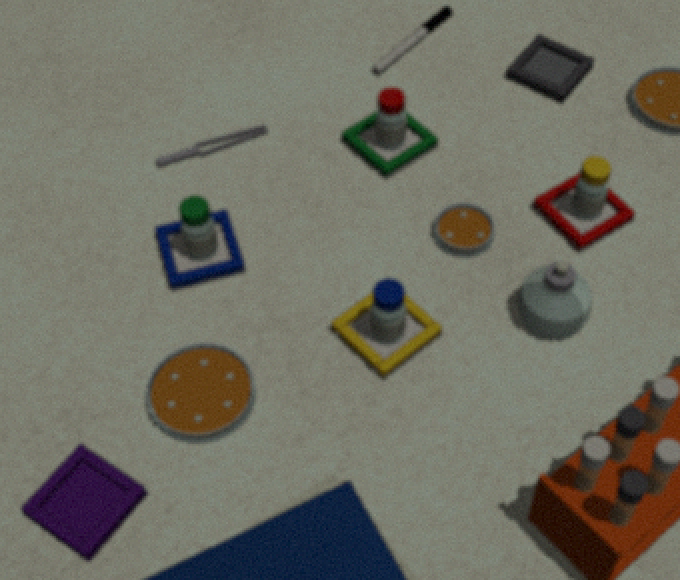

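The crop confirms yellow rim (323,285) with the blue vial inside it. The purple one (172,371) is darker and empty, so it is not meant. Next I triangulate the caps, stands and burner.

```bash
cat > m.py <<'E'
from h import *
def run(tag='0'):
    I={n:cv2.imread(f'pics/{n}{tag}.png') for n in('scene','side')}; M={n:imaging.camera_model(n) for n in I}
    box={'scene':(190,120,460,320),'side':(220,190,430,440)}
    out={}
    def sq(mk,m):   # hull -> square on rim plane
        hull=cv2.convexHull(np.argwhere(mk)[:,::-1].astype(np.float32))[:,0]
        P=plane(m,hull,0.012)[:,:2].astype(np.float32)
        r=cv2.minAreaRect(P*1000)
        mm=cv2.moments(hull); return r,[mm['m10']/mm['m00'],mm['m01']/mm['m00']]
    pix={n:{} for n in I}
    for n,im in I.items():
        x0,y0,x1,y1=box[n]
        for c in HS:
            for cen,s,l in blobs(mask(im,c)):
                if not(x0<cen[0]<x1 and y0<cen[1]<y1): continue
                if s[2]<22: pix[n]['cap_'+c]=(None,cen)
                elif s[2]<70: pix[n]['stand_'+c]=sq(l,M[n])
        u=(404,153) if n=='scene' else (318,410)
        g=cv2.inRange(cv2.medianBlur(cv2.cvtColor(im,6),3),0,88)
        for cen,s,l in blobs(g):
            if l[u[1]-20:u[1]+20,u[0]-20:u[0]+20].sum()>200: pix[n]['stand_spare']=sq(l,M[n]); print(n,'spare px',s)
    for k in sorted(pix['scene']):
        a,b=pix['scene'][k],pix['side'].get(k)
        if b is None: print(k,'missing');continue
        p,e=tri(M['scene'],a[1],M['side'],b[1]); out[k]=p
        print(k,p.round(4),'res',round(e,4),[(np.round(r[0],0).tolist(),np.round(r[1]).tolist(),round(r[2])) for r in (a[0],b[0]) if r])
    p,e=tri(M['scene'],(409.5,257),M['side'],(241,262)); print('burner collar',p.round(3),e)
    return out
if __name__=='__main__': run()
E
python3 m.py
```

```text
scene spare px [382 137  45  35 912]
side spare px [ 295  389   48   44 2000]
cap_blue [ 0.6318 -0.1267  0.0647] res 0.0007 []
cap_green [ 0.454  -0.2065  0.0648] res 0.0 []
cap_red [0.4505 0.0169 0.0638] res 0.0008 []
cap_yellow [0.6362 0.1111 0.0641] res 0.0009 []
stand_blue [ 0.453  -0.2098  0.0091] res 0.0008 [([455.0, -210.0], [68.0, 73.0], 71), ([453.0, -209.0], [76.0, 72.0], 70)]
stand_green [0.4495 0.0167 0.0084] res 0.0014 [([450.0, 17.0], [70.0, 69.0], 2), ([449.0, 18.0], [69.0, 76.0], 3)]
stand_red [0.6345 0.1081 0.0074] res 0.0006 [([636.0, 107.0], [73.0, 72.0], 87), ([634.0, 109.0], [75.0, 74.0], 88)]
stand_spare [0.4681 0.2191 0.0069] res 0.0019 [([472.0, 216.0], [75.0, 83.0], 18), ([467.0, 220.0], [73.0, 75.0], 18)]
stand_yellow [ 0.6291 -0.1271  0.0079] res 0.0001 [([629.0, -127.0], [72.0, 73.0], 4), ([628.0, -124.0], [71.0, 79.0], 4)]
burner collar [0.702 0.004 0.06 ] 0.00028145278260052384
```

The heights and sizes are plausible: caps at about 64 mm, stand hulls at about 8 mm, and about 72 mm square. First I park the red vial.

```bash
cat > act.py <<'E'
from h import *
Q=[0,1,0,0]; ZP=0.038; ZT=0.145
CAP=dict(blue=(.6318,-.1267),green=(.454,-.2065),red=(.4505,.0169),yellow=(.6362,.1111))
ST=dict(blue=(.454,-.2095),green=(.4495,.0172),red=(.635,.108),yellow=(.629,-.1262),spare=(.4685,.2185))
def goto(xy,first=False):
    p=[*xy,ZT]
    ctrl.move_pose(p,Q) if first else ctrl.servo_line(p,feed=.22)
def pick(xy,first=False):
    ctrl.move_gripper(.07); goto(xy,first)
    hit=ctrl.servo_line([*xy,ZP],feed=.1,contact_N=8)
    if hit: raise SystemExit(f'contact on descent {ctrl.get_tcp_pos()}')
    ctrl.move_gripper(0.0,30); g=ctrl.get_finger_gap()
    print('gap',round(g,4),'t',round(ctrl.get_t(),1))
    if not .024<g<.032: raise SystemExit('bad grasp')
    ctrl.servo_line([*xy,ZT],feed=.12)
    print('gap up',round(ctrl.get_finger_gap(),4),'F',np.round(ctrl.get_contact_force(),2))
def place(xy):
    goto(xy); ctrl.servo_line([*xy,ZP+.015],feed=.12)
    hit=ctrl.servo_line([*xy,ZP+.0005],feed=.03,contact_N=4)
    print('hit',hit,'z',np.round(ctrl.get_tcp_pos(),4),'F',np.round(ctrl.get_contact_force(),2))
    if hit and ctrl.get_tcp_pos()[2]>ZP+.004: raise SystemExit('early contact')
    ctrl.pause(.2); ctrl.move_gripper(.07); ctrl.pause(.3)
    ctrl.servo_line([*xy,ZT],feed=.15); print('done t',round(ctrl.get_t(),1))
def snap(tag):
    for n in('scene','side','wrist'): cv2.imwrite(f'pics/{n}{tag}.png',imaging.camera(n))
E
python3 - <<'E'
from act import *
pick(CAP['red'],True); snap('1')
place(ST['spare']); snap('2')
E
```

```text
gap 0.0276 t 4.4
gap up 0.0281 F [-0.74  0.11 -1.78]
hit True z [0.4683 0.2182 0.0386] F [-0.02 -0.38  4.33]
done t 9.9
```

View pics/side2.png

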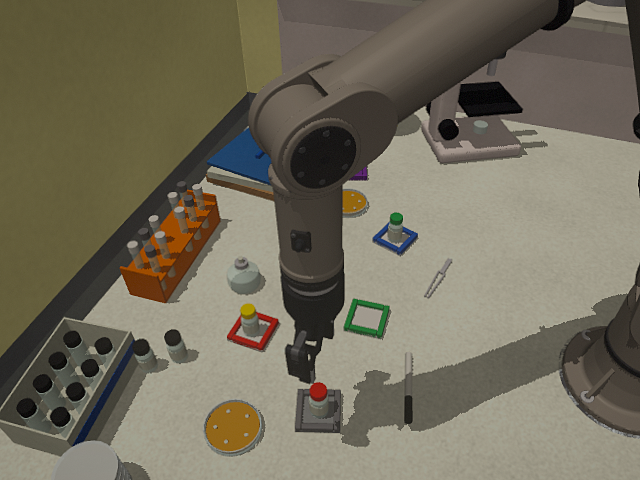

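View pics/wrist2.png

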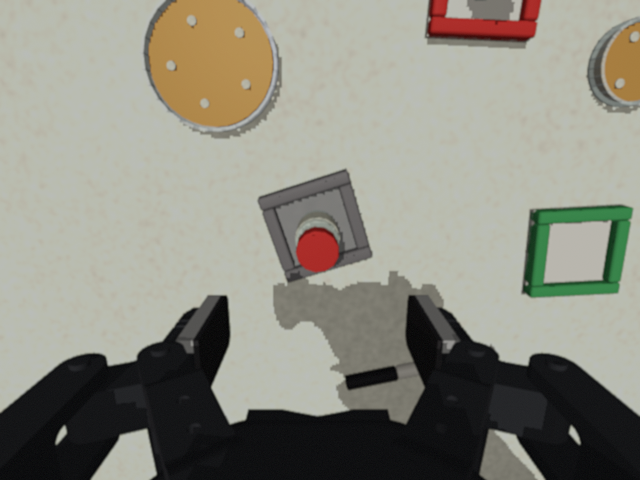

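Red stands upright in the grey stand: cap at (318,392) in the side view and (318,250) in the wrist view, where the rim corners are near (258,200), (347,171), (371,254) and (288,280). I check this by numbers.

Run:
```python
from h import *
m=imaging.camera_model('wrist'); im=cv2.imread('pics/wrist2.png')
print('spare',plane(m,[(258,200),(347,171),(371,254),(288,280)],.014).mean(0))
for cen,s,l in blobs(mask(im,'green')):
    if s[2]<60: continue
    h=cv2.convexHull(np.argwhere(l)[:,::-1].astype(np.float32))[:,0]
    print('green',cv2.minAreaRect((plane(m,h,.014)[:,:2]*1000).astype(np.float32)))
print([ (plane(m,[c],.068),c) for c,s,l in blobs(mask(im,'red')) if 280<c[0]<350])
s,d=(imaging.camera_model(n) for n in('scene','side'))
a=[c for c,_,_ in blobs(mask(cv2.imread('pics/side2.png'),'red'))]; b=[c for c,_,_ in blobs(mask(cv2.imread('pics/scene2.png'),'red'))]; print(a,b)
```

```text
spare [0.47159041 0.21808982 0.014     ]
green ((452.2174072265625, 19.91074562072754), (69.0784683227539, 73.45930480957031), 2.9345316886901855)
[(array([[0.4707507 , 0.21719308, 0.068     ]]), array([317.2, 249.7]))]
[array([253.5, 332.6]), array([317.9, 391.4])] [array([407.3, 133.7]), array([420.5, 226.7])]
```

The vial is within about 1–2 mm of the stand centre, so I carry on with the rest of the cycle.

```bash
python3 - <<'E'
from act import *
for c in('green','blue','yellow'):
    pick(CAP[c]); place(ST[c])
snap('3')
pick(ST['spare']); place(ST['red'])
ctrl.move_pose([.149,-.53,.231],Q); snap('4'); print(ctrl.get_t())
E
python3 -c "
import m; m.run('4')"
```

```text
gap 0.0283 t 14.0
gap up 0.0278 F [-0.72  0.11 -0.26]
hit True z [0.4493 0.017  0.0385] F [-0.46 -0.21  4.39]
done t 19.5
gap 0.0278 t 22.6
gap up 0.0276 F [ 0.17 -0.62  0.41]
hit True z [ 0.4537 -0.2096  0.0385] F [ 0.18 -0.94  4.3 ]
done t 28.0
gap 0.028 t 31.7
gap up 0.0281 F [-0.   -0.52 -0.46]
hit True z [ 0.6287 -0.1264  0.0386] F [-0.6  -0.26  5.39]
done t 37.2
gap 0.0283 t 41.1
gap up 0.0281 F [-0.48  0.68 -1.12]
hit True z [0.6348 0.1077 0.0386] F [-0.28 -0.06  4.45]
done t 46.5
49.4833
scene spare px [382 137  45  35 911]
side spare px [ 295  389   48   44 2001]
cap_green missing
cap_red missing
stand_blue [ 0.4512 -0.2079  0.0128] res 0.0029 [([443.0, -206.0], [68.0, 100.0], 71), ([453.0, -209.0], [76.0, 72.0], 70)]
stand_green [0.4512 0.0137 0.0122] res 0.0046 [([451.0, 17.0], [70.0, 69.0], 0), ([449.0, 4.0], [68.0, 101.0], 3)]
stand_red [0.6366 0.1047 0.0112] res 0.0017 [([636.0, 107.0], [73.0, 72.0], 87), ([635.0, 100.0], [93.0, 78.0], 88)]
stand_spare [0.4681 0.2191 0.0069] res 0.0019 [([472.0, 216.0], [75.0, 83.0], 18), ([467.0, 220.0], [73.0, 75.0], 18)]
stand_yellow [ 0.6274 -0.1247  0.011 ] res 0.0012 [([625.0, -124.0], [79.0, 79.0], 4), ([628.0, -124.0], [71.0, 79.0], 4)]
burner collar [0.702 0.004 0.06 ] 0.00028145278260052384
```

View pics/scene4.png

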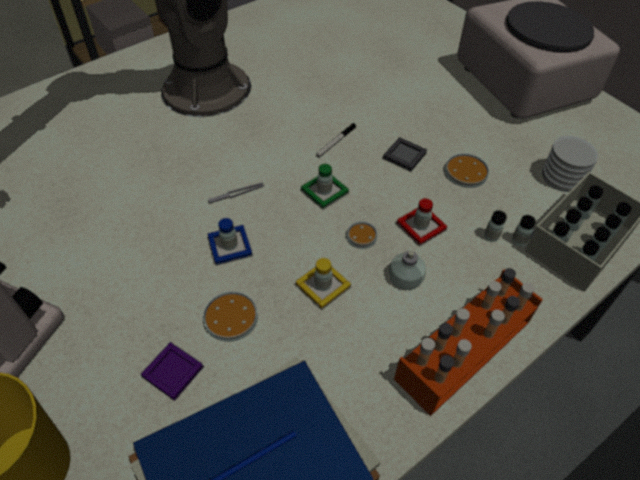

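All four caps now match their rims: green (325,171), blue (227,226), yellow (323,266) and red (425,206). Each is within about 3 px of where the earlier vial stood centred. The grey stand (404,153) is empty and the burner (407,270) has not moved.

```bash
python3 -c "
from cell import ctrl
print(ctrl.job_done())"
```

```text
the job is handed in; nothing more can be done
None
```

I handed the job in after about 50 s of robot time: all four vials stand upright on the stands matching their caps, the grey stand is empty, the burner has not moved, and the verdict was not shown to me.

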